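# Slide the row guide against the two stop posts

## Task

On the pastry board, take the long flat metal bar by its wooden grip and slide it along the board, without lifting it off, until one long edge of it touches both steel stop posts at once, so that the next row of tarts can be laid out straight. Let it lie there flat against the posts.

Things in the scene. Friction and masses are not known exactly. Their poses are not given: they have to be found in the camera images.
- guide: long flat aluminium bar, 300x40x12 mm, 0.4 kg, loose on the board (top 18 mm above the work surface); a like bar 110 mm long is not wanted. Origin: centre of its underside; y along its length, x across, z up. Dark wooden grip block on its middle: 80 mm (y) by 22 mm (x), 12 to 50 mm above the underside. Things up to 75 mm high lie past its ends; towards the posts the board is clear
- post_left (a point): centre of the top of one of the two upright round steel stop posts fixed in the board, 24 mm in diameter and 45 mm high above the board, their centres 140 mm apart. This is the one on the robot's left (+y). The posts may stand beyond the guide or nearer the robot than it
- post_right (a point): centre of the top of the other stop post, the one on the robot's right (-y); same size

How it is judged:
At the end, for the whole second after the job is handed in: The long bar lies flat and still on the board, with both posts beside the same long edge of it, each touching that edge or at most 10 mm from it (((x of post_left in the frame of guide between 0 and 0.042 m and x of post_right in the frame of guide between 0 and 0.042 m) or (x of post_left in the frame of guide between -0.042 and 0 m and x of post_right in the frame of guide between -0.042 and 0 m)) and y of post_left in the frame of guide between -0.145 and 0.145 m and y of post_right in the frame of guide between -0.145 and 0.145 m and height (world z) of guide below 0.023 m and angle between guide's own z axis and vertical below 0.09 rad and linear speed of guide below 0.02 m/s and angular speed of guide below 0.1 rad/s).
It fails at once if the long bar is lifted more than 15 mm off the board (height (world z) of guide above 0.033 m).
It also fails if it takes over 37 s, if anything falls off the work surface, if the arm or the gripper's body presses on something with over 40 N, if the wrist force passes 120 N, or if a joint passes its speed limit or range.

## Robot

A 6-joint arm with a two-finger parallel gripper is mounted at the origin on the work surface. World frame = base frame: x ahead of the robot, y to its left, z up, the work surface at z = 0. Lengths are in m, angles in rad, forces in N, time in s.
With the tool pointing down it reaches from about 0.35 to 0.975 m from the base axis. Payload 7.1 kg.
Tool frame: the origin (TCP) lies at the very end of the fingers, on their centre line; the grasp point (between the pads) lies 19 mm behind it; z points along the fingers, y is the direction in which the jaws open and shut (so a half turn about z gives the same grasp; the last joint's range is limited). The gripper opens to 88 mm and grips with 3 to 60 N. Pads are 20 mm wide; open, the fingers measure 115 mm over their backs; the gripper's body (75 mm by 178 mm) begins 61 mm behind the grasp point.
Start: joints at [-1.135, 0.423, 1.63, -0, 1.089, -0.019], TCP at [0.275, -0.561, 0.223] pointing down, gripper open.
Joint ranges: [-3, 3], [-0.9, 2.11], [0.09, 2.58], [-1.31, 4.45], [0.11, 2.69], [-2.54, 2.54]. Speed limits (rad/s): [2.39, 2.39, 3.01, 3.14, 3.14, 3.14].

## Interface

Orientations are given as a rotation vector (axis times angle).
In Python, from workcell import r gives the robot as it stands.
- The arm moves only by the tool play_rows, never from a script. Its argument "moves" is a list that holds one entry, the list of rows, each a list of 4 numbers: the shift along the world's x, y, z in m, then the turn about the world's z in degrees. In form: [[[tx, ty, tz, roll], ...]]. A call has 1 to 5 rows; each row is the pose to reach, as a shift and turn from the pose commanded when the call began; what a row does not reach only later rows make up. A row lasts 1/8 s, in which the tool goes at most 62.5 mm and 10.7 degrees, less where a joint would pass 70% of its speed; a pose out of reach is approached as far as the arm can. A call with a gripper value outside its range is refused whole. "jaw" is the gripper's target within -1 to 1 (fully open at 1, half-way at 0, shut at -1), set as the call begins (left out, the last holds). The fingers move at their own pace and stop on an object; the grip force is fixed at half the most. Time passes only in rows, so rows that repeat a pose let the fingers close. It gives the time, the measured TCP pose, the force and the opening at its end, in the units of the state.
- r.state(): the state, without advancing time (a new reading comes with each control period).
- r.read_camera(name): name is "side" or "top"; returns (picture, depth): 420x560x3 uint8, red, green, blue; 420x560 float32, m along the optical axis (not along the pixel's ray), 0 where there is no reading.
- r.camera_info(name): a dict with "fx", "fy", "cx", "cy" (pixels), "distortion" ([k1, k2, p1, p2, k3] as OpenCV has them; the pictures are not rectified), "rvec" (rotation vector, rad) and "tvec" (3), from world to camera coordinates, as OpenCV has them. Camera axes: x right, y down, z forward; pixel columns grow to the right and rows downward; lengths in m; the calibration is good to about 2 mm. A picture is of the moment at which its call begins. camera_info takes no time and is no camera call.
- r.sign_off(): hands the job in, once; it reports no verdict.
Trained networks look in the newest picture that a camera, given by its name, has taken for a name from the list of things; names that differ only in an ending like _2 or _b are one class to them, and where a whole thing is asked for, a point or a joint stands for the part that bears it (a point fixed in the world has none). Each returns a list of dicts, best first, with "score" (0 to 1); they miss things now and then, are a little off and sometimes report something else, mostly with a low value. They report only what shows in the picture. A call takes as long as a camera call.
- r.outline_of(thing, camera): "pixels" (420x560 bool, what is visible of it).
- r.landmark_of(thing, camera): "point" ([x, y, z] in m, in world coordinates, good to about 4 mm: a listed point, or the origin of a listed thing).
The state is a dict: "time": time; "q": joint angles; "qvel": joint speeds; "joint_efforts": joint torques, N m; "eef_pos": TCP position; "tcp_rot": TCP orientation; "ft_force": force on the tool from outside, world axes, zero at the start; "ft_torque": the same for the moment, N m; "finger_gap": finger opening in m.
Only numpy, scipy, OpenCV 4.12 (cv2) and the standard library are available. Lean on these libraries where they do the work, as an engineer would, in place of code of your own. Each camera call takes 0.05 s, during which the arm holds its last target.

## Working session

There is one attempt and no reset: what is moved stays moved. The work goes in short steps, Python scripts to look and compute and a tool call to move; the robot and the scene stay as the last step left them, time stands still between calls to the robot, and variables do not carry over. Pictures are saved under pics/ and viewed, and the job is handed in when it is done.

Besides the shell and the picture viewer there is one more tool, called after "Request:" as name(argument=value, ...), one argument or row to a line, values as JSON. play_rows: Moves the arm, as the interface text tells. Its arguments: {"type":"object","properties":{"moves":{"type":"array","items":{"type":"array","items":{"type":"array","items":{"type":"number"}}}},"jaw":{"type":"number"}},"required":["moves"]}

```bash
mkdir -p pics
cat > h.py <<'E'
import numpy as np, cv2
from workcell import r
def world(cam,depth,mask):
    i=r.camera_info(cam); v,u=np.nonzero(mask&(depth>0)); z=depth[v,u]
    K=np.array([[i['fx'],0,i['cx']],[0,i['fy'],i['cy']],[0,0,1]])
    p=cv2.undistortPoints(np.stack([u,v],1).astype(float).reshape(-1,1,2),K,np.array(i['distortion'])).reshape(-1,2)
    P=np.c_[p*z[:,None],z]; R=cv2.Rodrigues(np.array(i['rvec'],float))[0]
    return (P-np.array(i['tvec']).ravel())@R
E
python3 - <<'E'
from h import *
for c in ('top','side'):
    im,d=r.read_camera(c); im=im.copy()
    for t in ('post_left','post_right','guide'):
        L=r.landmark_of(t,c); print(c,t,[(np.round(a['point'],4),round(a['score'],2)) for a in L[:3]])
    for a in r.outline_of('guide',c)[:2]:
        m=a['pixels']; P=world(c,d,m); print('outline',a['score'],m.sum())
        for lo,hi in ((.022,.04),(.06,.08)):
            Q=P[(P[:,2]>lo)&(P[:,2]<hi)]
            if len(Q)>20:
                print(lo,len(Q),np.round(np.median(Q,0),4),cv2.minAreaRect((Q[:,:2]*1000).astype(np.float32)))
        cs,_=cv2.findContours(m.astype(np.uint8),0,2); cv2.drawContours(im,cs,-1,(255,0,0),1)
    cv2.imwrite(f'pics/{c}0.png',im[:,:,::-1])
s=r.state();print(s['time'],s['eef_pos'],s['tcp_rot'],s['finger_gap'])
E
```

```text
top post_left [(array([0.4947, 0.0806, 0.0604]), 0.65)]
top post_right [(array([ 0.4775, -0.0602,  0.0585]), 0.89)]
top guide [(array([0.6789, 0.0434, 0.018 ]), 0.96)]
outline 0.8 3966
0.022 3154 [0.6761 0.0473 0.03  ] ((679.9560546875, 41.33732604980469), (298.1301574707031, 41.386409759521484), 81.59394073486328)
0.06 647 [0.6783 0.0407 0.0677] ((679.4224243164062, 40.603721618652344), (80.04326629638672, 21.682077407836914), 81.60591125488281)
side post_left [(array([0.5024, 0.0773, 0.0586]), 0.57)]
side post_right [(array([ 0.4826, -0.0639,  0.0602]), 0.78)]
side guide [(array([0.5   , 0.0771, 0.0605]), 0.61), (array([0.6821, 0.0417, 0.0226]), 0.6)]
outline 0.79 3348
0.022 2480 [0.6834 0.1067 0.0294] ((682.0179443359375, 42.37553405761719), (301.3849182128906, 40.64272689819336), 81.93061065673828)
0.06 458 [0.6809 0.0485 0.0671] ((681.7078247070312, 42.76649475097656), (79.30591583251953, 22.16669273376465), 82.08870697021484)
0.5 [ 0.27453764 -0.56140475  0.22262987] [-3.06062245e+00 -7.08216322e-01  2.73379074e-05] 0.08792953154164788
```

View pics/top0.png

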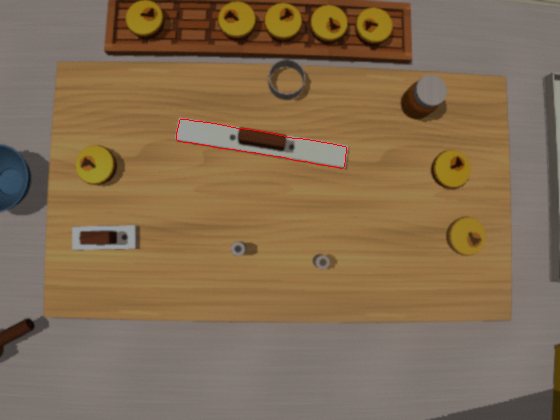

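View pics/side0.png

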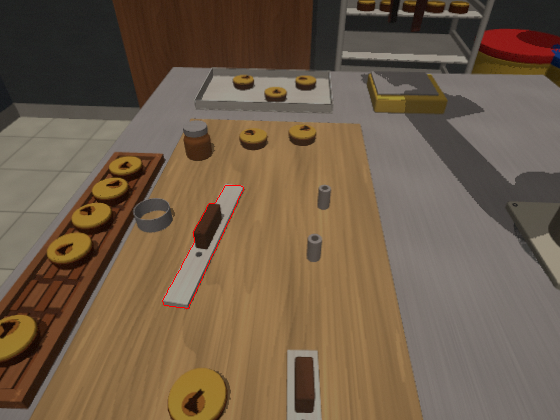

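Run:
```python
from h import *
for c in ('top','side'):
    im,d=r.read_camera(c)
    P=world(c,d,np.ones(d.shape,bool))
    for x,y in ((.495,.08),(.48,-.062)):
        Q=P[(np.hypot(P[:,0]-x,P[:,1]-y)<.03)&(P[:,2]>.055)&(P[:,2]<.075)]
        print(c,len(Q),cv2.minEnclosingCircle((Q[:,:2]*1000).astype(np.float32)),np.median(Q,0))
    # obstacles near
    Q=P[(P[:,2]>.035)&(P[:,2]<.2)&(P[:,0]>.4)&(P[:,0]<.85)&(abs(P[:,1])<.35)]
    g=np.zeros((46,71),np.uint8)
    np.maximum.at(g,(((Q[:,0]-.4)*100).astype(int),((Q[:,1]+.35)*100).astype(int)),(Q[:,2]*100).astype(np.uint8))
    n,l,s,_=cv2.connectedComponentsWithStats((g>0).astype(np.uint8))
    for k in range(1,n): print('y %.2f x %.2f w %.2f h %.2f'%(s[k,0]/100-.35,s[k,1]/100+.4,s[k,2]/100,s[k,3]/100),'z',g[l==k].max(),s[k,4])
s=r.state();R=cv2.Rodrigues(np.array(s['tcp_rot']))[0];print(R.round(3),s['time'])
```

```text
top 174 ((497.3289794921875, 76.04487609863281), 11.836333274841309) [0.49734428 0.0759656  0.06315738]
top 168 ((477.28424072265625, -61.018070220947266), 11.882306098937988) [ 0.47800686 -0.06084719  0.06286889]
y -0.08 x 0.46 w 0.04 h 0.03 z 6 10
y -0.35 x 0.48 w 0.07 h 0.08 z 4 46
y 0.06 x 0.48 w 0.03 h 0.03 z 6 9
y 0.28 x 0.49 w 0.06 h 0.04 z 7 21
y -0.33 x 0.60 w 0.08 h 0.08 z 4 50
y 0.29 x 0.60 w 0.06 h 0.07 z 4 40
y 0.00 x 0.66 w 0.09 h 0.04 z 7 29
y -0.27 x 0.73 w 0.07 h 0.06 z 9 37
y -0.03 x 0.76 w 0.07 h 0.07 z 5 23
side 153 ((498.8006591796875, 77.7538070678711), 11.880602836608887) [0.49910147 0.08128662 0.06230866]
side 109 ((478.9020080566406, -60.250484466552734), 12.301102638244629) [ 0.47928147 -0.05626676  0.06192177]
y -0.08 x 0.46 w 0.04 h 0.04 z 6 11
y -0.35 x 0.49 w 0.07 h 0.07 z 4 44
y 0.06 x 0.48 w 0.04 h 0.04 z 6 11
y 0.28 x 0.49 w 0.06 h 0.04 z 7 19
y -0.33 x 0.61 w 0.08 h 0.07 z 4 44
y 0.29 x 0.60 w 0.06 h 0.07 z 4 40
y 0.00 x 0.66 w 0.09 h 0.04 z 7 28
y -0.27 x 0.73 w 0.07 h 0.07 z 9 36
y -0.04 x 0.76 w 0.08 h 0.07 z 4 28
[[ 0.898  0.439  0.   ]
 [ 0.439 -0.898  0.   ]
 [ 0.    -0.    -1.   ]] 0.6
```

The long bar lies at about (0.681, 0.042), yaw 81.7°: top picture (177,120)–(347,165), grip at (262,139). The posts are at (0.498, 0.077) and (0.478, -0.060), pixels (238,248) and (323,262). They are nearer the robot than the bar, and their line is nearly parallel to it. The way to them is clear.

Request:
play_rows(
  moves=[
    [[0.027,0.04,0,3.7],[0.054,0.08,0,7.4],[0.081,0.12,0,11.1],[0.108,0.16,0,14.8],[0.135,0.2,0,18.5]],
  ],
  jaw=1,
)

```text
time: 1.23
eef_pos: [0.4104, -0.3602, 0.2229]
tcp_rot: [2.905, 1.194, 0.0]
ft_force: [-0.2, -0.8, -0.4]
finger_gap: 0.0875
```

Request:
play_rows(
  moves=[
    [[0.027,0.04,0,3.7],[0.054,0.08,0,7.4],[0.081,0.12,0,11.1],[0.108,0.16,0,14.8],[0.135,0.2,0,18.5]],
  ],
)

```text
time: 1.85
eef_pos: [0.5454, -0.1601, 0.2229]
tcp_rot: [2.676, 1.645, 0.001]
ft_force: [0.3, 0.6, -1.0]
finger_gap: 0.0877
```

Request:
play_rows(
  moves=[
    [[0.027,0.04,0,3.7],[0.054,0.08,0,7.4],[0.081,0.12,-0.02,11.1],[0.109,0.16,-0.05,14.8],[0.1365,0.2034,-0.08,18.6]],
  ],
)

```text
time: 2.48
eef_pos: [0.6821, 0.0432, 0.1421]
tcp_rot: [2.375, 2.056, 0.001]
ft_force: [0.1, -0.6, -0.0]
finger_gap: 0.0876
```

Request:
play_rows(
  moves=[
    [[0,0,-0.03,0],[0,0,-0.06,0],[0,0,-0.085,0],[0,0,-0.104,0],[0,0,-0.104,0]],
  ],
)

```text
time: 3.1
eef_pos: [0.68, 0.0419, 0.0372]
tcp_rot: [-2.376, -2.053, 0.003]
ft_force: [0.4, 1.1, 0.0]
finger_gap: 0.0878
```

Run:
```python
from h import *
im,d=r.read_camera('side');cv2.imwrite('pics/side1.png',im[:,:,::-1]);s=r.state();print(s['eef_pos'],s['ft_force'])
```

```text
[0.68096924 0.04188677 0.03845396] [ 0.64120624  1.02163595 -0.30602024]
```

View pics/side1.png

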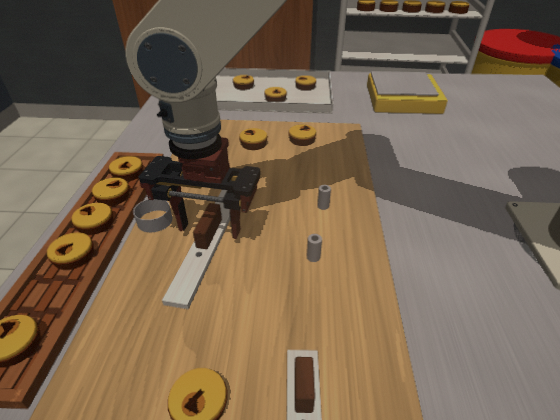

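The fingers at (180,205) and (236,215) straddle the grip block at (208,226), so I'm closing the jaws.

Request:
play_rows(
  moves=[
    [[0,0,0,0],[0,0,0,0],[0,0,0,0],[0,0,0,0],[0,0,0,0]],
  ],
  jaw=-1,
)

```text
time: 3.78
eef_pos: [0.6811, 0.042, 0.0388]
tcp_rot: [2.377, 2.054, 0.0]
ft_force: [0.1, -0.5, -0.8]
finger_gap: 0.0411
```

Request:
play_rows(
  moves=[
    [[0,0,0,0],[0,0,0,0],[0,0,0,0],[0,0,0,0]],
  ],
)

```text
time: 4.28
eef_pos: [0.6812, 0.042, 0.0387]
tcp_rot: [2.377, 2.054, 0.0]
ft_force: [-0.0, 0.2, -1.1]
finger_gap: 0.0218
```

Request:
play_rows(
  moves=[
    [[-0.01,-0.003,0,0],[-0.024,-0.006,0,0],[-0.038,-0.01,0,0],[-0.052,-0.013,0,0],[-0.066,-0.017,0,0]],
  ],
)

```text
time: 4.9
eef_pos: [0.6138, 0.0247, 0.0386]
tcp_rot: [-2.377, -2.054, 0.001]
ft_force: [1.4, 0.5, -2.1]
finger_gap: 0.022
```

Request:
play_rows(
  moves=[
    [[-0.018,-0.005,0,0],[-0.036,-0.01,0,0],[-0.054,-0.014,0,0],[-0.068,-0.019,0,0],[-0.078,-0.021,0,0]],
  ],
)

```text
time: 5.52
eef_pos: [0.5359, 0.0036, 0.0386]
tcp_rot: [-2.377, -2.053, 0.001]
ft_force: [0.1, -0.2, -3.1]
finger_gap: 0.0219
```

Run:
```python
from h import *
print(r.state()['eef_pos'])
for c in ('side','top'):
    im,d=r.read_camera(c);cv2.imwrite(f'pics/{c}2.png',im[:,:,::-1])
    for a in r.outline_of('guide',c)[:2]:
        P=world(c,d,a['pixels']); Q=P[(P[:,2]>.022)&(P[:,2]<.038)]
        print(c,a['score'],len(Q),np.median(Q,0),cv2.minAreaRect((Q[:,:2]*1000).astype(np.float32)))
```

```text
[0.53593864 0.00358828 0.03864049]
side 0.68 1624 [0.54769788 0.0925653  0.02954528] ((537.4530029296875, 6.7633819580078125), (294.7147216796875, 40.298095703125), 81.76660919189453)
top 0.85 669 [0.55181883 0.12542301 0.03010347] ((552.1040649414062, 125.34217834472656), (52.53438949584961, 38.26991653442383), 81.59002685546875)
```

View pics/side2.png

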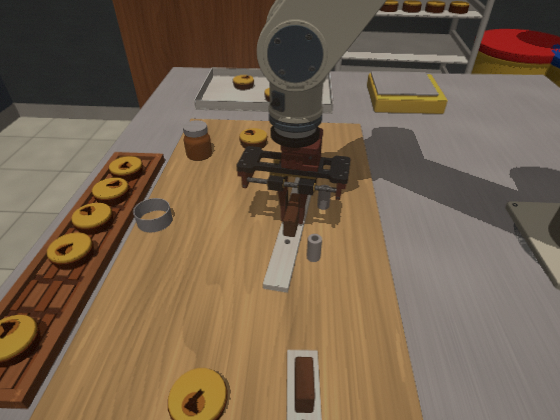

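View pics/top2.png

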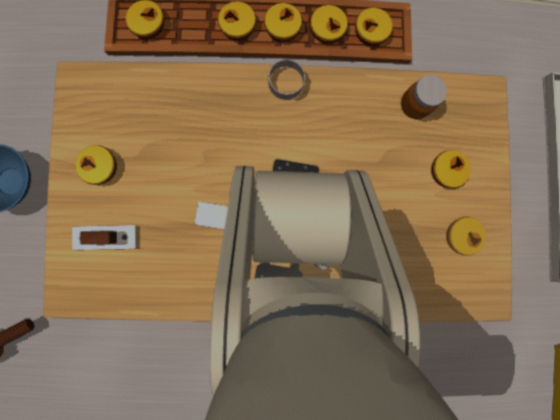

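The bar followed the tool, still parallel to the post line, with its edge about 16 mm short of the posts. I'm creeping in now and watching the force.

Request:
play_rows(
  moves=[
    [[-0.004,0.0005,0,0],[-0.008,0.001,0,0],[-0.011,0.0015,0,0],[-0.012,0.0018,0,0]],
  ],
)

```text
time: 6.22
eef_pos: [0.5249, 0.0059, 0.0386]
tcp_rot: [-2.377, -2.054, 0.0]
ft_force: [0.4, -0.4, -4.1]
finger_gap: 0.0223
```

Request:
play_rows(
  moves=[
    [[-0.001,0,0,0],[-0.002,0.0003,0,0],[-0.002,0.0003,0,0]],
  ],
)

```text
time: 6.6
eef_pos: [0.5229, 0.0061, 0.0386]
tcp_rot: [-2.377, -2.054, 0.0]
ft_force: [0.3, 0.6, -3.0]
finger_gap: 0.0217
```

Request:
play_rows(
  moves=[
    [[-0.001,0,0,0],[-0.001,0,0,0]],
  ],
)

```text
time: 6.85
eef_pos: [0.5219, 0.0061, 0.0386]
tcp_rot: [-2.377, -2.054, 0.0]
ft_force: [0.0, 0.9, -3.2]
finger_gap: 0.0223
```

Request:
play_rows(
  moves=[
    [[-0.001,0,0,0],[-0.001,0,0,0]],
  ],
)

```text
time: 7.1
eef_pos: [0.5209, 0.006, 0.0386]
tcp_rot: [-2.377, -2.054, 0.0]
ft_force: [-1.0, 0.8, -3.3]
finger_gap: 0.0219
```

Request:
play_rows(
  moves=[
    [[-0.001,0,0,0],[-0.001,0,0,0]],
  ],
)

```text
time: 7.35
eef_pos: [0.5201, 0.0061, 0.0387]
tcp_rot: [2.377, 2.054, 0.0]
ft_force: [0.8, -0.0, -4.1]
finger_gap: 0.022
```

Request:
play_rows(
  moves=[
    [[-0.001,0,0,0],[-0.001,0,0,0]],
  ],
)

```text
time: 7.6
eef_pos: [0.5199, 0.006, 0.0388]
tcp_rot: [2.376, 2.053, 0.002]
ft_force: [3.2, 0.1, -5.8]
finger_gap: 0.0216
```

Request:
play_rows(
  moves=[
    [[-0.001,0,0,0],[-0.001,0,0,0]],
  ],
)

```text
time: 7.85
eef_pos: [0.5198, 0.006, 0.039]
tcp_rot: [2.375, 2.053, 0.004]
ft_force: [6.2, -0.3, -7.5]
finger_gap: 0.0217
```

Contact came at x≈0.520, as predicted, with force building to 6 N. I'll ease the preload, release, and lift away.

Request:
play_rows(
  moves=[
    [[0.001,0,0,0],[0.001,0,0,0],[0.001,0,0,0],[0.001,0,0,0],[0.001,0,0,0]],
  ],
  jaw=0.1,
)

```text
time: 8.48
eef_pos: [0.519, 0.0061, 0.0387]
tcp_rot: [-2.377, -2.054, 0.0]
ft_force: [-0.3, -0.6, 0.1]
finger_gap: 0.048
```

Run:
```python
from h import *
s=r.state();print(s['eef_pos'],s['finger_gap'],s['ft_force'])
im,d=r.read_camera('side');cv2.imwrite('pics/side3.png',im[:,:,::-1])
```

```text
[0.51895411 0.00605946 0.0386841 ] 0.04797022983623456 [-0.32641548 -0.58275412  0.06526665]
```

View pics/side3.png

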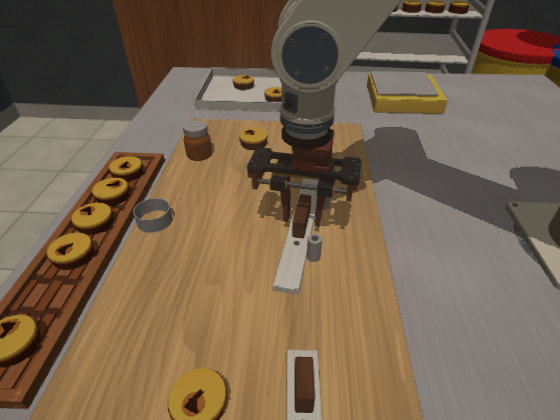

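The jaws are clear on both sides of the grip at (302,215), and the bar's edge lies at the left post (314,248). I'm lifting straight up, then moving aside to look.

Request:
play_rows(
  moves=[
    [[0,0,0.02,0],[0,0,0.05,0],[0,0,0.09,0],[0,0,0.13,0],[0,0,0.17,0]],
  ],
)

```text
time: 9.15
eef_pos: [0.5188, 0.0061, 0.21]
tcp_rot: [-2.377, -2.054, 0.0]
ft_force: [0.8, -0.1, -0.1]
finger_gap: 0.0487
```

Request:
play_rows(
  moves=[
    [[0,-0.05,0,0],[0,-0.1,0,0],[0,-0.16,0,0],[0,-0.21,0,0],[0,-0.27,0,0]],
  ],
)

```text
time: 9.78
eef_pos: [0.5188, -0.2654, 0.2087]
tcp_rot: [-2.377, -2.054, -0.0]
ft_force: [1.7, 0.3, -0.7]
finger_gap: 0.0487
```

Request:
play_rows(
  moves=[
    [[0,-0.05,0,0],[-0.03,-0.1,0,0],[-0.06,-0.15,0,0],[-0.09,-0.2,0,0],[-0.1,-0.2,0,0]],
  ],
)

```text
time: 10.4
eef_pos: [0.4171, -0.4668, 0.2085]
tcp_rot: [2.381, 2.049, -0.001]
ft_force: [0.8, 0.2, 0.0]
finger_gap: 0.048
```

Run:
```python
from h import *
s=r.state();print(s['time'],s['eef_pos'])
for c in ('side','top'):
    im,d=r.read_camera(c);cv2.imwrite(f'pics/{c}4.png',im[:,:,::-1])
    A=world(c,d,np.ones(d.shape,bool))
    posts=[]
    for x,y in ((.498,.077),(.478,-.0605)):
        Q=A[(np.hypot(A[:,0]-x,A[:,1]-y)<.016)&(A[:,2]>.057)&(A[:,2]<.07)]
        posts.append(np.array(cv2.minEnclosingCircle((Q[:,:2]*1000).astype(np.float32))[0]))
    for a in r.outline_of('guide',c)[:1]:
        P=world(c,d,a['pixels']); Q=P[(P[:,2]>.025)&(P[:,2]<.036)]
        ce,wh,an=cv2.minAreaRect((Q[:,:2]*1000).astype(np.float32))
        if wh[0]<wh[1]: an+=90
        t=np.radians(an);u=np.array([np.cos(t),np.sin(t)]);n=np.array([u[1],-u[0]])
        print(c,a['score'],ce,wh,an,'z',np.median(Q[:,2]),[( (p-ce)@n,(p-ce)@u) for p in posts])
```

```text
10.4 [ 0.41711608 -0.4667971   0.20846308]
side 0.91 (520.965087890625, 6.2375030517578125) (300.5628662109375, 40.60760498046875) 81.87128448486328 z 0.029539008132020355 [(np.float64(-31.412157745546867), np.float64(67.81674381850293)), (np.float64(-31.63018163519645), np.float64(-71.89279344151221))]
top 0.8 (519.4140625, 5.8143463134765625) (298.77154541015625, 39.84551239013672) 81.7078628540039 z 0.030056122160555327 [(np.float64(-32.064855967581416), np.float64(66.28756981196595)), (np.float64(-32.0342473728271), np.float64(-72.04996691812775))]
```

View pics/top4.png

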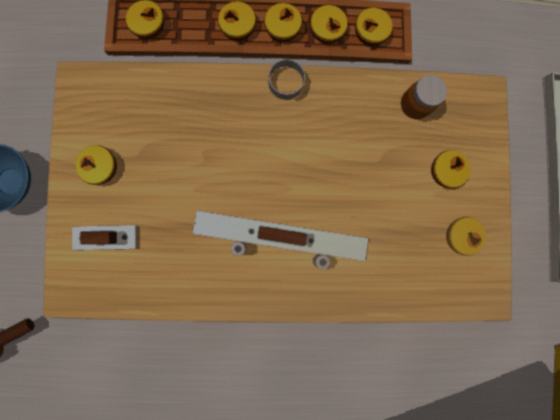

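The bar lies flat with its near edge at both posts, (238,248) and (323,262). Each post centre is about 32 mm from the bar's centre line, which means contact.

```bash
python3 -c "
from workcell import r
print(r.sign_off())"
```

```text
the job is handed in; nothing more can be done
None
```

The long bar lies flat on the board with one long edge against both stop posts, and I handed the job in just after 10.4 s on the robot's clock. I took it by its wooden grip and slid it without lifting. I stopped when the force rose to about 6 N at the expected contact, then released it and moved the arm clear.

Final checks with the arm out of the way:

| Check | Top camera | Side camera | Allowed |
|---|---|---|---|
| Left post, distance from bar's centre line | 32.1 mm | 31.4 mm | up to 42 mm (32 mm is contact) |
| Right post, distance from bar's centre line | 32.0 mm | 31.6 mm | up to 42 mm (32 mm is contact) |
| Left post, position along the bar | +66 mm | +68 mm | within ±145 mm |
| Right post, position along the bar | −72 mm | −72 mm | within ±145 mm |
| Height of the bar's top face | 30 mm | 30 mm | 30 mm is flat on the board |

- **Disagreements:** the two cameras differ by less than 1 mm on the post distances and less than 2 mm on the bar's position, within the calibration error. At the start, the side camera's network ranked a false hit on the left post above the bar. I checked it against the picture and ignored it.
- **Not checked:** I did not measure the bar's speed after release.

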